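# Free an emptied syringe in a bench syringe pump

## Task

The infusion is finished, so get the syringe pump ready for the syringe to be taken out: with a fingertip, roll the knurled thumbwheel of the retaining bar two full turns in the loosening direction (anticlockwise from above), so that the bar stands clear of the barrel. Then push the blue pusher block away from the plunger, fully back to its end stop. Only touch and push: the syringe stays lying in its cradle, the things round the pump stay where they are, and take your hand away at the end.

Things in the scene. Friction and masses are not known exactly. Their poses are not given: they have to be found in the camera images.
- pump: Low bench syringe pump, fixed to the worktop: ivory case, dark deck 56 mm high, 123 mm deep (x -58 to +65), 264 mm long (y +-132). Origin: on the worktop under the case; x points from its front (display, keys; robot side) to its back, y along the syringe from the pusher end (-y, robot's right) to the nozzle end (+y, left), z up. Beyond the pusher an end plate 84 mm high. Nothing is taller than 131 mm.
- thumbwheel (a joint): Angle of the thumbwheel in rad: 0 = screwed down tight, grows when loosened (anticlockwise from above); two full turns = 12.57. Starts at 0 to 0.3; the thread ends at 25.1. Friction about 0.03 N m: a fingertip pressed on the rim with 3 to 8 N and dragged along carries it round; it stays where it is left. It does not rise; each turn lifts the retaining bar by 2.5 mm.
- wheel_centre (a point): Centre of the dark knurled thumbwheel, upright axis, 48 mm across, 13 mm thick: rim 108 to 121 mm above the worktop, this point at 114.5. At x -12, y 60 mm of the pump, in the ivory clamp tower. One white index mark on top and rim. The front half of the rim (pump's -x side) is bare; under it the tower's foot reaches 92.5 mm high, the bar's front end at most 107 mm high and 14 mm in front of the axis.
- tower_top (a point): Top of the brass cap in the middle of the clamp tower's bridge, on the wheel's axis, 131 mm above the worktop. The tower hides the rear half of the wheel's rim: cheeks with inner faces 26.5 mm left and right of the axis, 7.5 mm thick, 128.5 mm high, reach from 4 mm in front of the axis to the back; a wall closes the back; the bridge (122.5 to 128.5 mm high) spans from 4 mm in front to 12 mm behind the axis.
- retaining_bar: Flat aluminium bar 88 x 22 x 8 mm lying across the syringe barrel (along the pump's x) with a rubber shoe under it. Origin: centre of its underside. It only moves up and down, 2.5 mm per turn of the thumbwheel.
- pusher (a joint): Position of the pusher block in m: 0 = at the plunger, grows as it slides away from the plunger along the pump's -y; 0.060 = against its end stop. Starts at 0 to 0.010. About 2 N of friction plus light damping; it stays where it is left.
- pusher_face (a point): Middle of the upper front face of the blue pusher block, the face that looks at the plunger (pump's +y); moves with the block. Upright part 36 mm wide (pump's x), 18 mm thick, top 122 mm above the worktop, this point at 110. The syringe before it is nowhere higher than 92 mm, so above it there is free space in front of the face: at least 48 mm to the clamp tower's cheek.
- syringe: Emptied 20 ml syringe with a blue nozzle cap, loose in the aluminium cradle under the retaining bar: barrel 21 mm in diameter along the pump's y at x 32 mm, flange 34 mm wide, thumb disc of the plunger 14 mm behind the flange. Origin: underside of the barrel at the flange, 70 mm above the worktop; its y points to the nozzle.
- iodine: Loose brown bottle with a white cap, 36 mm across, 75 mm high, standing beyond the pusher end of the pump. Origin at its foot.
- eye_rinse: Loose white bottle with a blue cap, 32 mm across, 68 mm high, standing beyond the pusher end of the pump. Origin at its foot.
- petri_dish: Loose clear petri dish with lid, 69 mm across, 15 mm high, behind the nozzle end of the pump. Origin at its underside.

How it is judged:
On the way, in this order (a step that is already met when the one before it is completed fails the run):
1. the thumbwheel is loosened by two full turns (within a quarter turn) (value of joint thumbwheel between 11 and 14.2 rad), for 0.2 s.
2. the pusher block is pushed back to its end stop (value of joint pusher above 0.056 m), for 0.2 s.
At the end, for the whole second after the job is handed in: The thumbwheel stands at two full turns loosened (12.57 rad, within a quarter turn: 11.0 to 14.2), the pusher block within 4 mm of its end stop, and the syringe lies at rest in its cradle within 10 mm of where it was (all of step 1 and value of joint pusher above 0.056 m and distance of syringe from where it was at the start of the episode below 0.01 m and linear speed of syringe below 0.01 m/s); the robot touches nothing.
It fails at once if the syringe is lifted or shoved out of its cradle (distance of syringe from where it was at the start of the episode above 0.012 m).
It fails at once if the pusher block is pushed back before the bar is loosened (value of joint pusher above 0.03 m and value of joint thumbwheel below 11 rad).
It fails at once if a bottle or the petri dish beside the pump is knocked, lifted or carried off (distance of any of iodine, eye_rinse, petri_dish from where it was at the start of the episode above 0.02 m).
It also fails if it takes over 72 s, if anything falls off the work surface, if the arm or the gripper's body presses on something with over 40 N, if the wrist force passes 120 N, or if a joint passes its speed limit or range.

## Robot

A 6-joint arm with a two-finger parallel gripper is mounted at the origin on a cart in front of the work surface, level with it; the furniture and walls round the work are solid. World frame = base frame: x ahead of the robot, y to its left, z up, the work surface at z = 0. Lengths are in m, angles in rad, forces in N, time in s.
With the tool pointing down it reaches from about 0.375 to 0.975 m from the base axis. Payload 3.8 kg.
Tool frame: the origin (TCP) lies at the very end of the fingers, on their centre line; the grasp point (between the pads) lies 19 mm behind it (bot.pinch_z is the distance from the TCP to the grasp point, in m); x points along the fingers, y is the direction in which the jaws open and shut, and the axes are right-handed (so a half turn about x gives the same grasp; the last joint's range is limited). The gripper opens to 85 mm and grips with 20 to 120 N. Pads are 22 mm wide; open, the fingers measure 114 mm over their backs; the gripper's body (76 mm by 85 mm) begins 54 mm behind the grasp point. The pads swing forward as they close: fully open they stand 13 mm farther back than shut.
Start: joints at [1.158, 0.264, 1.604, -0, 1.274, -0.037], TCP at [0.248, 0.628, 0.231] pointing down, gripper open.
Joint ranges: [-2.63, 2.63], [-0.94, 2.18], [0.31, 2.57], [-1.31, 4.45], [0, 2.66], [-2.55, 2.55]. Speed limits (rad/s): [2.57, 2.57, 3.14, 3.14, 3.14, 3.14].

## Interface

Orientations are given as a rotation vector (axis times angle).
In Python, from workcell import monitor, imaging, finish_job, bot gives the robot as it stands.
- The arm moves only by the tool jog_arm, never from a script. Its argument "rows" is a list of rows, each a list of 7 numbers: the shift along the tool's x, y, z in m, then the turn, a rotation vector about the tool's x, y, z in rad, then the opening in per cent of the stroke, from 0 (shut) to 100 (fully open). A call has 1 to 20 rows; each row is the pose to reach, as a shift and turn from the pose measured when the call began, along the tool's axes at that moment; what a row does not reach only later rows make up. A row lasts 1/10 s, in which the tool goes at most 50 mm and 8.59 degrees, less where a joint would pass 70% of its speed; a pose out of reach is approached as far as the arm can. A call with a gripper value outside its range is refused whole. The fingers move at their own pace and stop on an object; "force" is the grip in N (left out, the last holds). Time passes only in rows, so rows that repeat a pose let the fingers close. It gives the time, the measured TCP pose, the force and the opening at its end, in the units of the state.
- monitor.read_state(): the state, without advancing time (a new reading comes with each control period).
- imaging.read_camera(name): name is "scene" or "side" or "wrist"; returns the picture (384x512x3 uint8, blue, green, red); there is no depth.
- imaging.camera_params(name): a dict with "fx", "fy", "cx", "cy" (pixels), "T" (4x4, takes a point from camera to world coordinates); the wrist camera has in their place "T_tool_cam" (4x4, takes a point from camera to tool coordinates, whose origin is the TCP and whose axes are the tool frame's). Camera axes: x right, y down, z forward; pixel columns grow to the right and rows downward; lengths in m; the calibration is good to about 2 mm. A picture is of the moment at which its call begins: read the wrist's pose just before it. camera_params takes no time and is no camera call.
- finish_job(): hands the job in, once; it reports no verdict.
The state is a dict: "time": time; "q": joint angles; "joint_vel": joint speeds; "joint_torque": joint torques, N m; "tool_pos": TCP position; "tcp_rot": TCP orientation; "wrist_force": force on the tool from outside, world axes, zero at the start; "torque": the same for the moment, N m; "width": opening from 0.0 (shut) to 1.0 (fully open).
Only numpy, scipy, OpenCV 4.12 (cv2) and the standard library are available. Lean on these libraries where they do the work, as an engineer would, in place of code of your own. Each camera call takes 0.05 s, during which the arm holds its last target. There are 200 camera calls.

## Working session

There is one attempt and no reset: what is moved stays moved. The work goes in short steps, Python scripts to look and compute and a tool call to move; the robot and the scene stay as the last step left them, time stands still between calls to the robot, and variables do not carry over. Pictures are saved under pics/ and viewed, about 8 in all and at most 12, crops included, and the job is handed in when it is done.

Besides the shell and the picture viewer there is one more tool, called after ">>>" as name(argument=value, ...) on one line, values as JSON. jog_arm: Moves the arm, as the interface text tells. Its arguments: {"type":"object","properties":{"rows":{"type":"array","items":{"type":"array","items":{"type":"number"}}},"force":{"type":"number"}},"required":["rows"]}

```bash
mkdir -p pics; ls; python3 - <<'E'
from workcell import monitor, imaging, bot
import cv2,numpy as np
np.set_printoptions(precision=4,suppress=True)
s=monitor.read_state(); print(s)
a=[imaging.read_camera(n) for n in("scene","side","wrist")]
for n,i in zip(("scene","side","wrist"),a):
    cv2.imwrite(f"pics/{n}0.png",i); print(n,imaging.camera_params(n))
E
```

```text
pics
{'time': 0.0, 'q': array([ 1.1581,  0.2648,  1.6054,  0.    ,  1.2737, -0.0369]), 'joint_vel': array([-0.0014,  0.0006,  0.0001,  0.0002, -0.0013,  0.0008]), 'joint_torque': array([ -0.0002, -51.511 , -36.7316,  -0.0001,   0.013 ,  -0.    ]), 'tool_pos': array([0.2474, 0.6272, 0.2299]), 'tcp_rot': array([ 0.2931,  1.5511, -0.2966]), 'wrist_force': array([-0.548 ,  0.0324,  0.3046]), 'torque': array([ 0.0093, -0.0185, -0.0234]), 'width': 1.0006328001156615}
scene {'fx': 430.17353587270526, 'fy': 430.17353587270526, 'cx': 241.2590902468171, 'cy': 190.27362453368033, 'T': array([[ 0.8592, -0.3455,  0.3774,  0.1103],
       [-0.5115, -0.6007,  0.6144, -0.9073],
       [ 0.0145, -0.721 , -0.6928,  0.8173],
       [ 0.    ,  0.    ,  0.    ,  1.    ]])}
side {'fx': 368.6667417225333, 'fy': 368.6667417225333, 'cx': 253.01349731643666, 'cy': 188.75531076748484, 'T': array([[-0.8264, -0.3678,  0.4263,  0.1825],
       [-0.5631,  0.5408, -0.6249,  0.2878],
       [-0.0007, -0.7565, -0.654 ,  0.676 ],
       [ 0.    ,  0.    ,  0.    ,  1.    ]])}
wrist {'fx': 307.67814963738033, 'fy': 307.67814963738033, 'cx': 254.6221055389623, 'cy': 191.04626754562415, 'T_tool_cam': array([[-0.0011, -0.3258,  0.9454, -0.1421],
       [ 1.    , -0.0006,  0.001 ,  0.0009],
       [ 0.0002,  0.9454,  0.3258, -0.0844],
       [ 0.    ,  0.    ,  0.    ,  1.    ]])}
```

View pics/scene0.png

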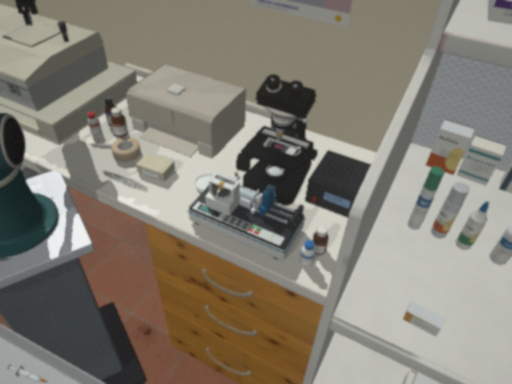

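View pics/side0.png

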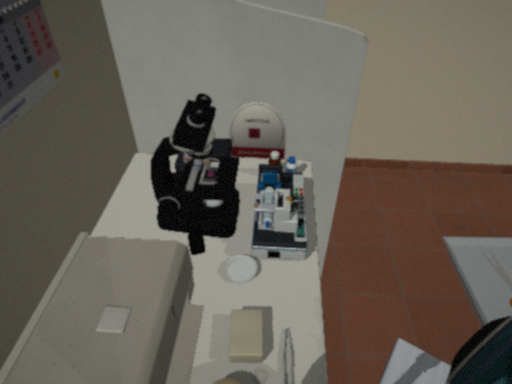

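The scene view shows the pump at about (245,215), with the tower at (222,193), the blue pusher at (268,200) and the bottles at (308,250) and (320,240). The side view shows it at about (280,210). I'll zoom in on both.

```bash
cat > h.py <<'E'
import numpy as np,cv2
from workcell import imaging
from scipy.spatial.transform import Rotation as R
def ray(n,uv,Tt=None):
    p=imaging.camera_params(n); T=p["T"] if "T" in p else Tt@p["T_tool_cam"]
    d=T[:3,:3]@np.array([(uv[0]-p["cx"])/p["fx"],(uv[1]-p["cy"])/p["fy"],1]); return T[:3,3],d/np.linalg.norm(d)
def plane(n,uv,z,Tt=None):
    o,d=ray(n,uv,Tt); return o+d*(z-o[2])/d[2]
def proj(n,X,Tt=None):
    p=imaging.camera_params(n); T=p["T"] if "T" in p else Tt@p["T_tool_cam"]
    c=T[:3,:3].T@(np.asarray(X)-T[:3,3]); return np.array([p["fx"]*c[0]/c[2]+p["cx"],p["fy"]*c[1]/c[2]+p["cy"]])
def tri(o1,d1,o2,d2):
    A=np.stack([d1,-d2],1); t=np.linalg.lstsq(A,o2-o1,rcond=None)[0]; a,b=o1+t[0]*d1,o2+t[1]*d2
    return (a+b)/2,np.linalg.norm(a-b)
E
python3 - <<'E'
import cv2,numpy as np
a=cv2.imread("pics/scene0.png")[165:270,185:315]; b=cv2.imread("pics/side0.png")[145:265,245:315]
a=cv2.resize(a,None,fx=4,fy=4,interpolation=cv2.INTER_CUBIC); b=cv2.resize(b,None,fx=4,fy=4,interpolation=cv2.INTER_CUBIC)
o=np.zeros((480,800,3),np.uint8); o[:420,:520]=a; o[:,520:]=b; cv2.imwrite("pics/crop0.png",o)
E
```

```text
(no output)
```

View pics/crop0.png

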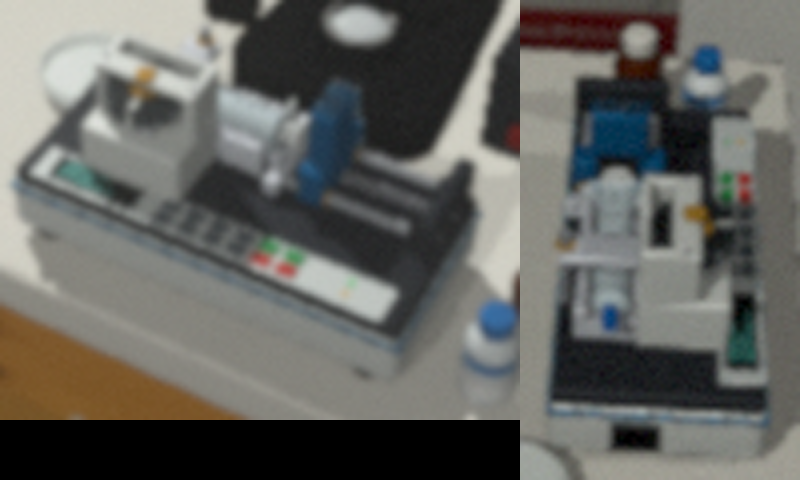

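```bash
python3 - <<'E'
from h import *
np.set_printoptions(precision=4,suppress=True)
S=lambda u,v:(185+u/4,165+v/4); D=lambda u,v:(245+(u-520)/4,145+v/4)
c=tri(*ray("scene",S(147,75)),*ray("side",D(697,212))); print("cap",c, plane("scene",S(147,75),.131),plane("side",D(697,212),.131))
fl=plane("scene",S(18,180),.056); fr=plane("scene",S(395,345),.056); print("front",fl,fr,np.linalg.norm(fl-fr))
l1=plane("side",D(550,408),.056); l2=plane("side",D(768,410),.056); print("left end",l1,l2,np.linalg.norm(l1-l2))
d=(fl-fr)/np.linalg.norm(fl-fr); print("yaw front",np.arctan2(-d[0],d[1])); e=(l1-l2)/np.linalg.norm(l1-l2); print("yaw end",np.arctan2(e[1],e[0]))
print("pusher top", plane("scene",S(345,85),.122))
yaw=np.arctan2(-d[0],d[1])
Rz=np.array([[np.cos(yaw),-np.sin(yaw)],[np.sin(yaw),np.cos(yaw)]])
for nm,p in(("fl",fl-0),("fr",fr)): 
    print(nm,"in pump rel. wheel-based origin",Rz.T@(p[:2]-c[0][:2])+[-.012,.06])
for nm,n,uv,z in (("blue cap",'scene',S(498,315),.068),("blue side",'side',D(708,55),.068),("white cap",'side',D(640,38),.075)): print(nm,plane(n,uv,z))
print("TCP px",proj("scene",[.248,.628,.231]))
E
```

```text
cap (array([ 0.4564, -0.2549,  0.1284]), np.float64(0.0012150972409609691)) [ 0.4558 -0.257   0.131 ] [ 0.4545 -0.2521  0.131 ]
front [ 0.3804 -0.2289  0.056 ] [ 0.5068 -0.448   0.056 ] 0.2529568086577744
left end [ 0.4786 -0.144   0.056 ] [ 0.38   -0.2094  0.056 ] 0.11832837910602437
yaw front 0.5229933334930712
yaw end 0.5856394125767257
pusher top [ 0.5574 -0.3142  0.122 ]
fl in pump rel. wheel-based origin [-0.0649  0.1205]
fr in pump rel. wheel-based origin [-0.0649 -0.1325]
blue cap [ 0.5624 -0.4668  0.068 ]
blue side [ 0.561  -0.4597  0.068 ]
white cap [ 0.6059 -0.4419  0.075 ]
TCP px [33.9641 22.318 ]
```

```bash
cat >> h.py <<'E'
from workcell import monitor
def tool():
    s=monitor.read_state(); T=np.eye(4); T[:3,:3]=R.from_rotvec(s["tcp_rot"]).as_matrix(); T[:3,3]=s["tool_pos"]; return T,s
def goal(yaw):  # tool x down, tool z along pump x
    z=np.array([np.cos(yaw),np.sin(yaw),0]); x=np.array([0,0,-1.]); return np.stack([x,np.cross(z,x),z],1)
def rel(pos,Rg):
    T,_=tool(); return T[:3,:3].T@(np.asarray(pos)-T[:3,3]), R.from_matrix(T[:3,:3].T@Rg).as_rotvec()
E
python3 - <<'E'
from h import *
np.set_printoptions(precision=4,suppress=True)
T,s=tool(); print(T)
C=np.array([.4555,-.2550]); yaw=.55; px=np.array([np.cos(yaw),np.sin(yaw)]); py=np.array([-px[1],px[0]])
for w in ([.40,.52,.26],[.50,.3,.27],[.5,.05,.27],[.44,-.15,.25],[*(C-.065*px),.17]): print(w,*rel(w,goal(yaw)))
for nm,uv,z in (("box near top corner",(215,160),.12),("sponge",(150,172),.03),("scope head",(285,120),.2),("scope nose",(290,148),.1),("stage",(275,171),.06)):
    print(nm,plane("scene",uv,z))
print("side scope top",plane("side",(203,98),.3),plane("side",(203,98),.2))
p=plane("scene",(185+345/4,165+85/4),.122)[:2]; print("pusher top pump rel wheel",(p-C)@px-.012,(p-C)@py+.06)
E
```

```text
[[-0.0007  0.367   0.9302  0.2475]
 [-0.0016  0.9302 -0.367   0.6274]
 [-1.     -0.0018 -0.0001  0.2302]
 [ 0.      0.      0.      1.    ]]
[0.4, 0.52, 0.26] [-0.0297 -0.044   0.1813] [-0.9258 -0.0009  0.0016]
[0.5, 0.3, 0.27] [-0.0394 -0.2119  0.355 ] [-0.9258 -0.0009  0.0016]
[0.5, 0.05, 0.27] [-0.039  -0.4445  0.4468] [-0.9258 -0.0009  0.0016]
[0.44, -0.15, 0.25] [-0.0186 -0.6525  0.4644] [-0.9258 -0.0009  0.0016]
[np.float64(0.40008590606613215), np.float64(-0.28897466988049286), 0.17] [ 0.0616 -0.7963  0.4782] [-0.9258 -0.0009  0.0016]
box near top corner [ 0.4891 -0.1613  0.12  ]
sponge [ 0.3586 -0.0216  0.03  ]
scope head [ 0.6712 -0.1964  0.2   ]
scope nose [ 0.6985 -0.1956  0.1   ]
stage [ 0.6389 -0.2168  0.06  ]
side scope top [ 0.6882 -0.2602  0.3   ] [ 0.8227 -0.406   0.2   ]
pusher top pump rel wheel 0.04390451946834814 -0.043727686385071574
```

```bash
python3 - <<'E'
from h import *
np.set_printoptions(precision=3,suppress=True)
print("patch",tri(*ray("scene",(177,89)),*ray("side",(113,319))))
print("corner top near",tri(*ray("scene",(212,125)),*ray("side",(170,240))))
print("corner bottom",plane("scene",(212,160),0),plane("scene",(130,105),0),plane("side",(192,290),0))
print("scope top",tri(*ray("scene",(268,82)),*ray("side",(203,98))),tri(*ray("scene",(297,88)),*ray("side",(203,98))))
E
```

```text
patch (array([0.535, 0.161, 0.144]), np.float64(0.0010490090687325353))
corner top near (array([ 0.571, -0.016,  0.123]), np.float64(0.03293905377701256))
corner bottom [ 0.547 -0.028  0.   ] [0.44  0.371 0.   ] [ 0.545 -0.013  0.   ]
scope top (array([ 0.62 , -0.197,  0.334]), np.float64(0.02723674371408173)) (array([ 0.665, -0.237,  0.315]), np.float64(0.0037556313979514254))
```

>>> jog_arm(rows=[[-0.01, -0.01, 0.045, -0.1, 0, 0, 0], [-0.02, -0.02, 0.09, -0.2, 0, 0, 0], [-0.03, -0.03, 0.135, -0.3, 0, 0, 0], [-0.03, -0.045, 0.18, -0.4, 0, 0, 0], [-0.03, -0.075, 0.22, -0.5, 0, 0, 0], [-0.035, -0.11, 0.255, -0.6, 0, 0, 0], [-0.04, -0.145, 0.29, -0.7, 0, 0, 0], [-0.04, -0.18, 0.325, -0.8, 0, 0, 0], [-0.04, -0.215, 0.36, -0.926, 0, 0, 0], [-0.04, -0.26, 0.38, -0.926, 0, 0, 0], [-0.04, -0.305, 0.4, -0.926, 0, 0, 0], [-0.04, -0.35, 0.42, -0.926, 0, 0, 0], [-0.04, -0.397, 0.435, -0.926, 0, 0, 0], [-0.04, -0.444, 0.447, -0.926, 0, 0, 0], [-0.04, -0.49, 0.455, -0.926, 0, 0, 0], [-0.04, -0.54, 0.46, -0.926, 0, 0, 0], [-0.04, -0.59, 0.465, -0.926, 0, 0, 0], [-0.03, -0.635, 0.465, -0.926, 0, 0, 0], [-0.03, -0.65, 0.465, -0.926, 0, 0, 0], [-0.03, -0.65, 0.465, -0.926, 0, 0, 0]], force=40)

```text
time: 2.15
tool_pos: [0.4402, -0.1497, 0.2608]
tcp_rot: [-0.429, 1.53, 0.427]
wrist_force: [0.3, 1.1, 0.2]
width: 0.001
```

```bash
python3 - <<'E'
from h import *
np.set_printoptions(precision=4,suppress=True)
C=np.array([.4555,-.2550]); yaw=.55; px=np.array([np.cos(yaw),np.sin(yaw)])
print(rel([*(C-.075*px),.17],goal(yaw)), tool()[1]["q"])
E
```

```text
(array([ 0.0911, -0.0981, -0.1164]), array([-0.0039, -0.0024,  0.0005])) [-0.3797 -0.16    1.9942 -0.0023  1.3085 -2.496 ]
```

```bash
python3 - <<'E'
from h import *
np.set_printoptions(precision=4,suppress=True)
C=np.array([.4555,-.2550]); yaw=.55; px=np.array([np.cos(yaw),np.sin(yaw)]);py=np.array([-px[1],px[0]])
p=C-.065*px+.01*py; print(p,np.linalg.norm(p)); print(rel([*p,.15],goal(yaw-np.pi/2)))
E
```

```text
[ 0.3949 -0.2804] 0.4843196633910665
(array([ 0.1111, -0.0881, -0.1064]), array([ 1.5669, -0.0015,  0.0023]))
```

>>> jog_arm(rows=[[0, -0.01, -0.01, 0.14, 0, 0, 0], [0, -0.02, -0.02, 0.28, 0, 0, 0], [0, -0.03, -0.03, 0.42, 0, 0, 0], [0, -0.04, -0.04, 0.56, 0, 0, 0], [0, -0.05, -0.05, 0.7, 0, 0, 0], [0, -0.06, -0.06, 0.84, 0, 0, 0], [0, -0.07, -0.07, 0.98, 0, 0, 0], [0.01, -0.08, -0.08, 1.12, 0, 0, 0], [0.03, -0.088, -0.09, 1.26, 0, 0, 0], [0.06, -0.088, -0.1, 1.4, 0, 0, 0], [0.09, -0.088, -0.106, 1.53, 0, 0, 0], [0.11, -0.088, -0.106, 1.567, 0, 0, 0], [0.111, -0.088, -0.106, 1.567, 0, 0, 0], [0.111, -0.088, -0.106, 1.567, 0, 0, 0]])

```text
time: 3.55
tool_pos: [0.3956, -0.2794, 0.1501]
tcp_rot: [0.792, 1.422, -0.796]
wrist_force: [1.3, -0.2, 0.2]
width: 0.002
```

```bash
python3 - <<'E'
from h import *
T,s=tool(); np.set_printoptions(precision=4,suppress=True); print(T,s["q"],s["wrist_force"])
i=imaging.read_camera("wrist"); np.save("w1.npy",T); cv2.imwrite("pics/w1.png",i)
cv2.imwrite("pics/w1b.png",cv2.resize(i,None,fx=1.55,fy=1.55,interpolation=cv2.INTER_CUBIC))
E
```

```text
[[-0.0022  0.8515  0.5243  0.3956]
 [-0.001   0.5243 -0.8515 -0.2794]
 [-1.     -0.0024 -0.0003  0.1501]
 [ 0.      0.      0.      1.    ]] [-0.6648 -0.0309  2.0877 -0.0024  1.0859 -1.2156] [ 1.2832 -0.2468  0.1792]
```

View pics/w1b.png

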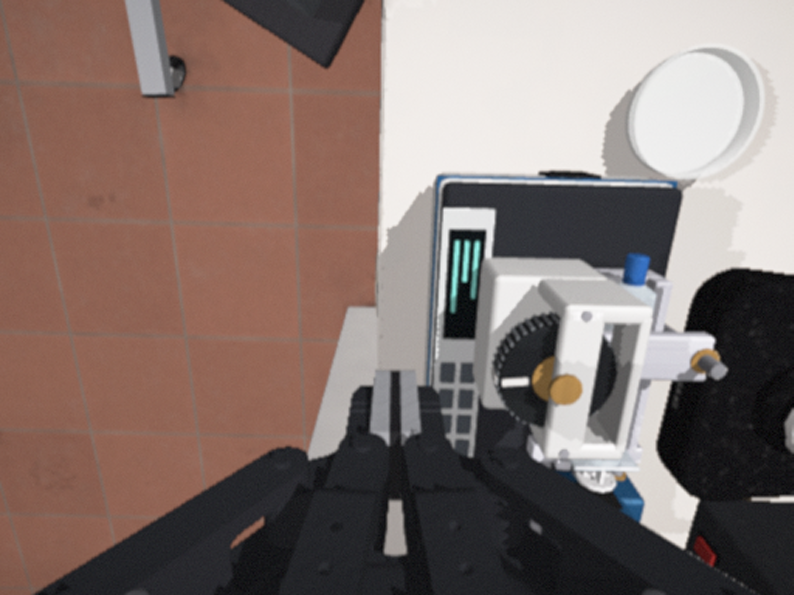

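The wrist view shows the wheel's bare front rim at about (495,377), the index mark at (500–528,382), the brass cap at (565,388) and the fingertips at (395,375).

```bash
python3 - <<'E'
from h import *
np.set_printoptions(precision=4,suppress=True)
T=np.load("w1.npy"); P=lambda u,v,z:plane("wrist",(u/1.55,v/1.55),z,T)
c=P(566,389,.131); print("cap",c)
a,b,d=P(440,178,.056),P(428,395,.056),P(680,185,.056); e=a-b; print("yaw front",np.arctan2(-e[0],e[1]),"yaw end",np.arctan2(*(d-a)[[1,0]]),np.linalg.norm(d-a))
yaw=.545; px=np.array([np.cos(yaw),np.sin(yaw)]);py=np.array([-px[1],px[0]])
for n,u,v in(("left",494,377),("top",545,313),("mark out",500,382),("mark in",528,382)):
    q=P(u,v,.121)[:2]-c[:2]; print(n,q@px,q@py,np.linalg.norm(q))
q=P(395,375,.1501); print("tip",q, "tip width",np.linalg.norm(P(373,378,.150)-P(417,378,.150)))
q=a[:2]-c[:2]; print("corner pump",q@px-.012,q@py+.06)
E
```

```text
cap [ 0.4563 -0.2516  0.131 ]
yaw front 0.5258743436178938 yaw end 0.5235061890446824 0.11636234373068807
left -0.025576459188706976 -0.0004945600760294407 0.025581240280729077
top -0.008053675119919656 0.02724295823066843 0.02840845747475842
mark out -0.022981984595488416 -0.002745059449883855 0.02314534439861856
mark in -0.01166466708989732 -0.0026555675448004415 0.011963130748392375
tip [ 0.392  -0.272   0.1501] tip width 0.014745106305193994
corner pump -0.05634936461837589 0.13176245683706955
```

```bash
cat >> h.py <<'E'
C=np.array([.4563,-.2518]); yaw=.525; px=np.array([np.cos(yaw),np.sin(yaw)]); py=np.array([-px[1],px[0]])
def W(x,y,z): return [*(C+x*px+y*py),z]   # relative to wheel axis, pump axes
def where():
    T,s=tool(); d=T[:2,3]-C; F=s["wrist_force"][:2]; return np.round([s["time"],d@px*1e3,d@py*1e3,T[2,3]*1e3,F@px,F@py,s["wrist_force"][2]],2)
E
python3 - <<'E'
from h import *
np.set_printoptions(precision=4,suppress=True)
print(where()); G=goal(yaw-np.pi/2)
for w in((-.045,0,.15),(-.045,0,.111),(-.033,0,.111)): print(*rel(W(*w),G))
E
```

```text
[  3.6  -66.06   5.62 151.15   0.67  -0.13   1.32]
[0.0011 0.0209 0.0062] [0.0268 0.0018 0.0017]
[0.0401 0.021  0.0061] [0.0268 0.0018 0.0017]
[0.0401 0.033  0.0064] [0.0268 0.0018 0.0017]
```

>>> jog_arm(rows=[[0.01, 0.015, 0.006, 0.027, 0.002, 0.002, 0], [0.03, 0.021, 0.006, 0.027, 0.002, 0.002, 0], [0.04, 0.021, 0.006, 0.027, 0.002, 0.002, 0], [0.04, 0.025, 0.006, 0.027, 0.002, 0.002, 0], [0.04, 0.029, 0.006, 0.027, 0.002, 0.002, 0], [0.04, 0.032, 0.006, 0.027, 0.002, 0.002, 0], [0.04, 0.0335, 0.006, 0.027, 0.002, 0.002, 0], [0.04, 0.0345, 0.006, 0.027, 0.002, 0.002, 0], [0.04, 0.0345, 0.006, 0.027, 0.002, 0.002, 0]])

```text
time: 4.5
tool_pos: [0.4255, -0.2694, 0.1117]
tcp_rot: [0.808, 1.417, -0.819]
wrist_force: [-12.5, -7.0, 2.4]
width: 0.002
```

```bash
python3 -c "
from h import *
print(where()); print(tool()[1]['torque'])"
```

```text
[  4.5  -35.43   0.21 111.74 -14.35   0.23   2.4 ]
[-1.32684475  2.05445863 -0.0745181 ]
```

>>> jog_arm(rows=[[0, -0.006, -0.006, 0, 0, 0, 0], [0, -0.006, -0.022, 0, 0, 0, 0], [0, 0.001, -0.022, 0, 0, 0, 0], [0, 0.0045, -0.022, 0, 0, 0, 0], [0, 0.0045, -0.022, 0, 0, 0, 0], [0, 0.003, -0.018, 0, 0, 0, 0], [0, 0.0022, -0.014, 0, 0, 0, 0], [0, 0.002, -0.01, 0, 0, 0, 0], [0, 0.002, -0.006, 0, 0, 0, 0], [0, 0.002, -0.002, 0, 0, 0, 0], [0, 0.002, 0.002, 0, 0, 0, 0], [0, 0.002, 0.006, 0, 0, 0, 0], [0, 0.002, 0.01, 0, 0, 0, 0], [0, 0.0022, 0.014, 0, 0, 0, 0], [0, 0.003, 0.018, 0, 0, 0, 0], [0, 0.0045, 0.022, 0, 0, 0, 0], [0, -0.006, 0.022, 0, 0, 0, 0], [0, -0.006, 0.001, 0, 0, 0, 0], [0, -0.006, 0, 0, 0, 0, 0]])

```text
time: 6.4
tool_pos: [0.4192, -0.2712, 0.1114]
tcp_rot: [0.809, 1.419, -0.818]
wrist_force: [-0.1, 0.2, -0.5]
width: -0.003
```

```bash
cat >> h.py <<'E'
def look(name):
    T,_=tool(); i=imaging.read_camera("wrist"); p=proj("wrist",W(0,0,.121),T); u,v=(p-60).astype(int)
    np.save(name+".npy",T); cv2.imwrite(f"pics/{name}.png",cv2.resize(i[v:v+120,u:u+120],None,fx=4,fy=4,interpolation=cv2.INTER_CUBIC)); return T,i
def topview(i,T,name=None):   # wheel's top plane, 10 px/mm, pump x right, pump y up, centre 300,300
    src=np.float32([proj("wrist",W(x,y,.121),T) for x,y in((-.03,.03),(.03,.03),(.03,-.03),(-.03,-.03))])
    H=cv2.getPerspectiveTransform(src,np.float32([[0,0],[600,0],[600,600],[0,600]])); o=cv2.warpPerspective(i,H,(600,600),flags=cv2.INTER_CUBIC)
    if name: cv2.imwrite(f"pics/{name}.png",o)
    return o
E
python3 - <<'E'
from h import *
print(where())
T,i=look("w2"); a=topview(i,T); b=topview(cv2.imread("pics/w1.png"),np.load("w1.npy"))
cv2.imwrite("pics/w2t.png",cv2.resize(np.hstack([b,a]),(800,400)))
E
```

```text
[ 6.4000e+00 -4.1820e+01  1.7600e+00  1.1141e+02  5.0000e-02  1.9000e-01
 -5.5000e-01]
```

View pics/w2t.png

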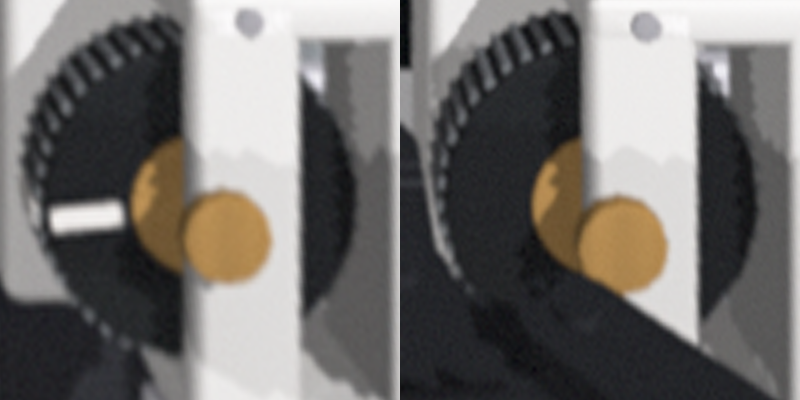

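>>> jog_arm(rows=[[0, 0, -0.02, 0, 0, 0, 0], [0, 0.007, -0.02, 0, 0, 0, 0], [0, 0.011, -0.02, 0, 0, 0, 0], [0, 0.011, -0.02, 0, 0, 0, 0], [0, 0.0094, -0.016, 0, 0, 0, 0], [0, 0.0086, -0.012, 0, 0, 0, 0], [0, 0.0084, -0.008, 0, 0, 0, 0], [0, 0.0084, -0.004, 0, 0, 0, 0], [0, 0.0084, 0, 0, 0, 0, 0], [0, 0.0084, 0.004, 0, 0, 0, 0], [0, 0.0084, 0.008, 0, 0, 0, 0], [0, 0.0084, 0.012, 0, 0, 0, 0], [0, 0.0086, 0.016, 0, 0, 0, 0], [0, 0.0094, 0.02, 0, 0, 0, 0], [0, 0.011, 0.024, 0, 0, 0, 0], [0, 0, 0.024, 0, 0, 0, 0], [0, 0, 0.002, 0, 0, 0, 0], [0, 0, 0, 0, 0, 0, 0]])

```text
time: 8.25
tool_pos: [0.4187, -0.2707, 0.1113]
tcp_rot: [0.809, 1.419, -0.818]
wrist_force: [-0.9, 0.2, -0.5]
width: 0.002
```

```bash
cat >> h.py <<'E'
def mark(i,T):
    o=topview(i,T); hsv=cv2.cvtColor(o,cv2.COLOR_BGR2HSV); m=((hsv[...,2]>150)&(hsv[...,1]<60)).astype(np.uint8)
    yy,xx=np.mgrid[:600,:600]; r=np.hypot(xx-300,yy-300); m[(r>225)|(r<110)|(xx>235)]=0
    k=cv2.connectedComponentsWithStats(m); out=[]
    for s,c in zip(k[2][1:],k[3][1:]):
        if s[4]>150: out.append((int(s[4]),np.round((c-300)/10,1),round(float(np.arctan2(c[1]-300,300-c[0])),2)))  # ACW angle from pump -x
    return out
E
python3 - <<'E'
from h import *
print(mark(cv2.imread("pics/w1.png"),np.load("w1.npy")))
print(where()); T,i=look("w3"); cv2.imwrite("pics/w3f.png",i); print(mark(i,T))
E
```

```text
[(3794, array([-17. ,   2.6]), 0.15)]
[  8.25 -42.04   2.48 111.32  -0.66   0.67  -0.47]
[]
```

>>> jog_arm(rows=[[0, 0, -0.02, 0, 0, 0, 0], [0, 0.007, -0.02, 0, 0, 0, 0], [0, 0.0112, -0.02, 0, 0, 0, 0], [0, 0.0112, -0.02, 0, 0, 0, 0], [0, 0.0096, -0.016, 0, 0, 0, 0], [0, 0.0088, -0.012, 0, 0, 0, 0], [0, 0.0086, -0.008, 0, 0, 0, 0], [0, 0.0086, -0.004, 0, 0, 0, 0], [0, 0.0086, 0, 0, 0, 0, 0], [0, 0.0086, 0.004, 0, 0, 0, 0], [0, 0.0086, 0.008, 0, 0, 0, 0], [0, 0.0086, 0.012, 0, 0, 0, 0], [0, 0.0088, 0.016, 0, 0, 0, 0], [0, 0.0096, 0.02, 0, 0, 0, 0], [0, 0.0112, 0.024, 0, 0, 0, 0], [0, 0, 0.024, 0, 0, 0, 0], [0, 0, 0.003, 0, 0, 0, 0], [0, 0, 0.001, 0, 0, 0, 0]])

```text
time: 10.1
tool_pos: [0.4187, -0.2711, 0.1113]
tcp_rot: [0.809, 1.419, -0.817]
wrist_force: [0.7, -0.2, 0.2]
width: -0.002
```

```bash
python3 - <<'E'
from h import *
print(where()); T,i=look("w4"); cv2.imwrite("pics/w4f.png",i); print(mark(i,T)); topview(i,T,"w4t")
E
```

```text
[ 10.1  -42.24   2.18 111.27   0.5   -0.55   0.18]
[(2701, array([ -8.7, -15.7]), -1.06)]
```

>>> jog_arm(rows=[[0, 0, -0.02, 0, 0, 0, 0], [0, 0.007, -0.02, 0, 0, 0, 0], [0, 0.0114, -0.02, 0, 0, 0, 0], [0, 0.0114, -0.02, 0, 0, 0, 0], [0, 0.0098, -0.016, 0, 0, 0, 0], [0, 0.009, -0.012, 0, 0, 0, 0], [0, 0.0088, -0.008, 0, 0, 0, 0], [0, 0.0088, -0.004, 0, 0, 0, 0], [0, 0.0088, 0, 0, 0, 0, 0], [0, 0.0088, 0.004, 0, 0, 0, 0], [0, 0.0088, 0.008, 0, 0, 0, 0], [0, 0.0088, 0.012, 0, 0, 0, 0], [0, 0.009, 0.016, 0, 0, 0, 0], [0, 0.0098, 0.02, 0, 0, 0, 0], [0, 0.0114, 0.024, 0, 0, 0, 0], [0, 0, 0.024, 0, 0, 0, 0], [0, 0, 0.003, 0, 0, 0, 0], [0, 0, 0.001, 0, 0, 0, 0]])

```text
time: 11.95
tool_pos: [0.4186, -0.2714, 0.1112]
tcp_rot: [0.81, 1.419, -0.817]
wrist_force: [-0.6, 0.2, 0.1]
width: -0.003
```

```bash
python3 - <<'E'
from h import *
print(where()); T,i=look("w5"); print(mark(i,T))
E
```

```text
[ 1.195e+01 -4.245e+01  1.950e+00  1.112e+02 -4.600e-01  4.600e-01
  6.000e-02]
[(2615, array([-13.8,  11.8]), 0.71)]
```

>>> jog_arm(rows=[[0, 0, -0.02, 0, 0, 0, 0], [0, 0.007, -0.02, 0, 0, 0, 0], [0, 0.0116, -0.02, 0, 0, 0, 0], [0, 0.0116, -0.02, 0, 0, 0, 0], [0, 0.01, -0.016, 0, 0, 0, 0], [0, 0.0092, -0.012, 0, 0, 0, 0], [0, 0.009, -0.008, 0, 0, 0, 0], [0, 0.009, -0.004, 0, 0, 0, 0], [0, 0.009, 0, 0, 0, 0, 0], [0, 0.009, 0.004, 0, 0, 0, 0], [0, 0.009, 0.008, 0, 0, 0, 0], [0, 0.009, 0.012, 0, 0, 0, 0], [0, 0.0092, 0.016, 0, 0, 0, 0], [0, 0.01, 0.02, 0, 0, 0, 0], [0, 0.0116, 0.024, 0, 0, 0, 0], [0, 0, 0.024, 0, 0, 0, 0], [0, 0.0002, 0.003, 0, 0, 0, 0], [0, 0.0004, 0, 0, 0, 0, 0]])

```text
time: 13.8
tool_pos: [0.4184, -0.2707, 0.1111]
tcp_rot: [0.81, 1.419, -0.816]
wrist_force: [-0.7, 0.1, 1.0]
width: 0.001
```

>>> jog_arm(rows=[[0, 0, -0.02, 0, 0, 0, 0], [0, 0.007, -0.02, 0, 0, 0, 0], [0, 0.0116, -0.02, 0, 0, 0, 0], [0, 0.0116, -0.02, 0, 0, 0, 0], [0, 0.01, -0.016, 0, 0, 0, 0], [0, 0.0092, -0.012, 0, 0, 0, 0], [0, 0.009, -0.008, 0, 0, 0, 0], [0, 0.009, -0.004, 0, 0, 0, 0], [0, 0.009, 0, 0, 0, 0, 0], [0, 0.009, 0.004, 0, 0, 0, 0], [0, 0.009, 0.008, 0, 0, 0, 0], [0, 0.009, 0.012, 0, 0, 0, 0], [0, 0.0092, 0.016, 0, 0, 0, 0], [0, 0.01, 0.02, 0, 0, 0, 0], [0, 0.0116, 0.024, 0, 0, 0, 0], [0, 0, 0.024, 0, 0, 0, 0], [0, 0.0002, 0.003, 0, 0, 0, 0], [0, 0.0004, 0, 0, 0, 0, 0]])

```text
time: 15.6
tool_pos: [0.4176, -0.2695, 0.1107]
tcp_rot: [0.811, 1.42, -0.816]
wrist_force: [0.2, -0.4, -0.1]
width: 0.002
```

```bash
python3 - <<'E'
from h import *
print(where()); T,i=look("w6"); print(mark(i,T))
E
```

```text
[ 1.5600e+01 -4.2400e+01  4.0800e+00  1.1074e+02 -6.0000e-02 -4.1000e-01
 -9.0000e-02]
[]
```

>>> jog_arm(rows=[[0, 0, -0.018, 0, 0, 0, 0], [0, 0.007, -0.018, 0, 0, 0, 0], [0, 0.0116, -0.018, 0, 0, 0, 0], [0, 0.0116, -0.018, 0, 0, 0, 0], [0, 0.01, -0.014, 0, 0, 0, 0], [0, 0.0092, -0.01, 0, 0, 0, 0], [0, 0.009, -0.006, 0, 0, 0, 0], [0, 0.009, -0.002, 0, 0, 0, 0], [0, 0.009, 0.002, 0, 0, 0, 0], [0, 0.009, 0.006, 0, 0, 0, 0], [0, 0.009, 0.01, 0, 0, 0, 0], [0, 0.009, 0.014, 0, 0, 0, 0], [0, 0.0092, 0.018, 0, 0, 0, 0], [0, 0.01, 0.022, 0, 0, 0, 0], [0, 0.0116, 0.026, 0, 0, 0, 0], [0, 0, 0.026, 0, 0, 0, 0], [0, 0.0002, 0.005, 0, 0, 0, 0], [0, 0.0004, 0.002, 0, 0, 0, 0]])

```text
time: 17.45
tool_pos: [0.4183, -0.2704, 0.1107]
tcp_rot: [0.811, 1.42, -0.815]
wrist_force: [0.2, 0.5, 0.3]
width: 0.0
```

```bash
python3 - <<'E'
from h import *
print(where()); T,i=look("w7"); print(mark(i,T)); topview(i,T,"w7t")
E
```

```text
[ 17.45 -42.17   2.98 110.69   0.44   0.36   0.34]
[(3713, array([-16.2,  -4.5]), -0.27)]
```

The mark stands at −0.27 rad, so the total turn since the start is about 12.15 rad, which is within the band. Next is the pusher: lift and move above the gap in front of it.

>>> jog_arm(rows=[[0, -0.005, 0, 0, 0, 0, 0], [-0.04, -0.005, 0, 0, 0, 0, 0], [-0.08, -0.005, 0, 0, 0, 0, 0], [-0.085, 0.02, 0.02, 0, 0, 0, 0], [-0.085, 0.05, 0.045, 0, 0, 0, 0], [-0.085, 0.08, 0.063, 0, 0, 0, 0], [-0.085, 0.082, 0.063, 0, 0, 0, 0], [-0.085, 0.082, 0.063, 0, 0, 0, 0]])

```text
time: 18.3
tool_pos: [0.5224, -0.284, 0.1949]
tcp_rot: [0.81, 1.42, -0.814]
wrist_force: [-1.3, -0.3, 0.4]
width: 0.001
```

```bash
python3 - <<'E'
from h import *
np.set_printoptions(precision=4,suppress=True)
print(where()); T,_=tool(); i=imaging.read_camera("wrist"); np.save("w8.npy",T); cv2.imwrite("pics/w8.png",i); cv2.imwrite("pics/w8b.png",cv2.resize(i,None,fx=1.5,fy=1.5))
j=imaging.read_camera("scene"); cv2.imwrite("pics/scene8.png",j)
E
```

```text
[ 18.3   41.04 -60.95 194.94  -1.26   0.39   0.37]
```

View pics/w8b.png

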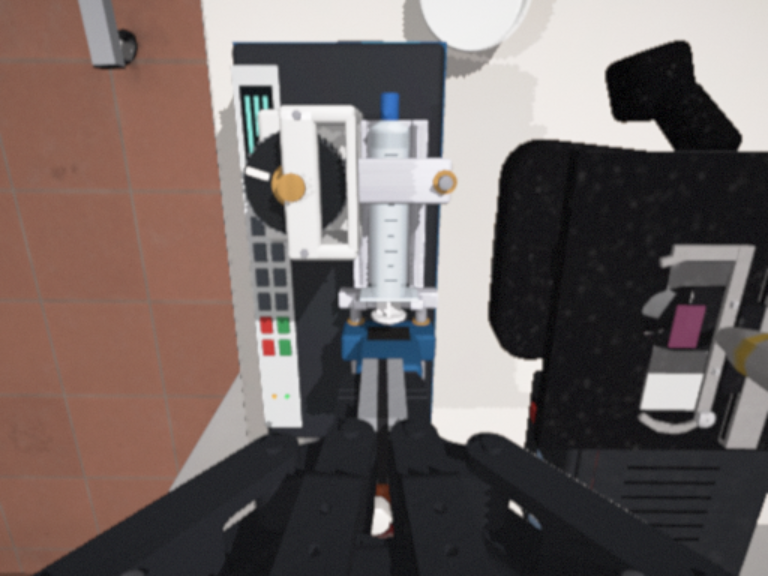

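The blue block is at (342–435, 325–358), just past the thumb disc at (388,318). The gripper hides its rear part. I'll triangulate its height.

```bash
python3 - <<'E'
from h import *
np.set_printoptions(precision=4,suppress=True)
T=np.load("w8.npy")
def pp(X): q=X[:2]-C; return q@px-.012,q@py+.06
for z in(.08,.1,.122):
    print(z,[np.round(pp(plane("wrist",(u/1.5,v/1.5),z,T)),4) for u,v in((343,326),(433,326),(343,357),(362,372),(420,372))])
print("disc",pp(plane("wrist",(388/1.5,318/1.5),.09,T)))
j=cv2.imread("pics/scene0.png"); S=lambda u,v:(185+u/4,165+v/4)
for n,u,v in(("top left(front face)",325,90),("top mid",345,80),("top right",362,92)): print(n,[np.round(pp(plane("scene",S(u,v),z)),4) for z in (.122,)])
a=cv2.resize(j[180:220,250:290],None,fx=10,fy=10,interpolation=cv2.INTER_CUBIC); b=cv2.resize(cv2.imread("pics/w8.png")[195:265,215:300],None,fx=5,fy=5,interpolation=cv2.INTER_CUBIC)
o=np.zeros((400,800,3),np.uint8); o[:,:400]=a; o[:350,400:]=b[:,:400]; cv2.imwrite("pics/c8.png",o)
E
```

```text
0.08 [array([ 0.0056, -0.0295]), array([ 0.0602, -0.0291]), array([ 0.0051, -0.0504]), array([ 0.0169, -0.0608]), array([ 0.0533, -0.0606])]
0.1 [array([ 0.0075, -0.0207]), array([ 0.0579, -0.0204]), array([ 0.0071, -0.04  ]), array([ 0.0179, -0.0496]), array([ 0.0515, -0.0494])]
0.122 [array([ 0.0096, -0.011 ]), array([ 0.0553, -0.0107]), array([ 0.0092, -0.0286]), array([ 0.019 , -0.0373]), array([ 0.0495, -0.0371])]
disc (np.float64(0.0327869641453233), np.float64(-0.019857179718148807))
top left(front face) [array([ 0.0344, -0.0364])]
top mid [array([ 0.0481, -0.0428])]
top right [array([ 0.0438, -0.056 ])]
```

View pics/c8.png

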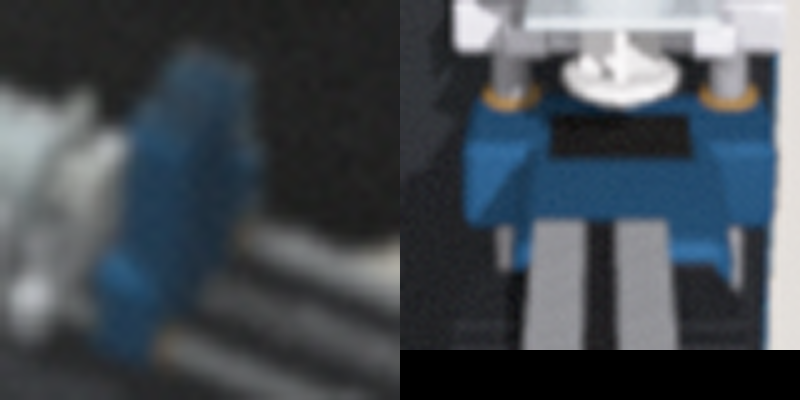

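>>> jog_arm(rows=[[0.02, 0.002, -0.003, 0, 0, 0, 0], [0.045, 0.002, -0.003, 0, 0, 0, 0], [0.07, 0.002, -0.003, 0, 0, 0, 0], [0.085, 0.002, -0.003, 0, 0, 0, 0], [0.09, 0.002, -0.003, 0, 0, 0, 0], [0.09, 0.002, -0.003, 0, 0, 0, 0]])

```text
time: 19.0
tool_pos: [0.5198, -0.2801, 0.1044]
tcp_rot: [0.811, 1.421, -0.816]
wrist_force: [0.6, 0.1, 0.6]
width: -0.001
```

```bash
python3 - <<'E'
from h import *
print(where()); T,_=tool(); i=imaging.read_camera("wrist"); np.save("w9.npy",T); cv2.imwrite("pics/w9.png",i[130:330,150:370].repeat(3,0).repeat(3,1))
E
```

```text
[ 19.    40.76 -56.3  104.45   0.63  -0.21   0.64]
```

View pics/w9.png

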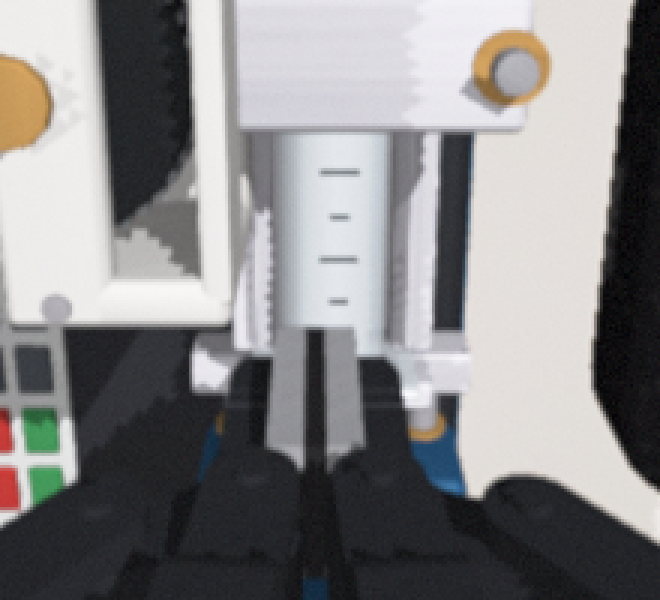

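The fingertips are in the gap above the flange at about (315,330), with the blue block behind them and no contact force. Now push.

>>> jog_arm(rows=[[0, 0, 0.005, 0, 0, 0, 0], [0, 0, 0.01, 0, 0, 0, 0], [0, 0, 0.015, 0, 0, 0, 0], [0, 0, 0.02, 0, 0, 0, 0], [0, 0, 0.025, 0, 0, 0, 0], [0, 0, 0.03, 0, 0, 0, 0], [0, 0, 0.035, 0, 0, 0, 0], [0, 0, 0.04, 0, 0, 0, 0], [0, 0, 0.045, 0, 0, 0, 0], [0, 0, 0.05, 0, 0, 0, 0], [0, 0, 0.055, 0, 0, 0, 0], [0, 0, 0.06, 0, 0, 0, 0], [0, 0, 0.064, 0, 0, 0, 0], [0, 0, 0.068, 0, 0, 0, 0], [0, 0, 0.07, 0, 0, 0, 0], [0, 0, 0.07, 0, 0, 0, 0]])

```text
time: 20.65
tool_pos: [0.5561, -0.3415, 0.1052]
tcp_rot: [0.81, 1.419, -0.816]
wrist_force: [0.2, -0.3, -0.2]
width: -0.001
```

```bash
python3 - <<'E'
from h import *
print(where())
E
```

```text
[ 2.0650e+01  4.1420e+01 -1.2770e+02  1.0519e+02  9.0000e-02 -3.4000e-01
 -2.0000e-01]
```

>>> jog_arm(rows=[[0, 0, 0.003, 0, 0, 0, 0], [0, 0, 0.006, 0, 0, 0, 0], [0, 0, 0.008, 0, 0, 0, 0], [0, 0, 0.008, 0, 0, 0, 0], [0, 0, 0.008, 0, 0, 0, 0]])

```text
time: 21.15
tool_pos: [0.5603, -0.3488, 0.1051]
tcp_rot: [0.81, 1.418, -0.816]
wrist_force: [0.7, 0.3, -0.1]
width: 0.005
```

```bash
python3 - <<'E'
from h import *
print(where())
E
```

```text
[ 2.1150e+01  4.1360e+01 -1.3604e+02  1.0505e+02  7.4000e-01 -3.0000e-02
 -1.1000e-01]
```

>>> jog_arm(rows=[[0, 0, 0.003, 0, 0, 0, 0], [0, 0, 0.006, 0, 0, 0, 0], [0, 0, 0.008, 0, 0, 0, 0], [0, 0, 0.008, 0, 0, 0, 0], [0, 0, 0.008, 0, 0, 0, 0]])

```text
time: 21.65
tool_pos: [0.5607, -0.3495, 0.105]
tcp_rot: [0.816, 1.432, -0.813]
wrist_force: [-11.2, 18.7, 14.4]
width: -0.001
```

```bash
python3 - <<'E'
from h import *
print(where())
j=imaging.read_camera("scene"); cv2.imwrite("pics/s10.png",cv2.resize(j[160:270,180:320],None,fx=5,fy=5,interpolation=cv2.INTER_CUBIC))
E
```

```text
[  21.65   41.34 -136.86  105.01   -0.31   21.79   14.38]
```

View pics/s10.png

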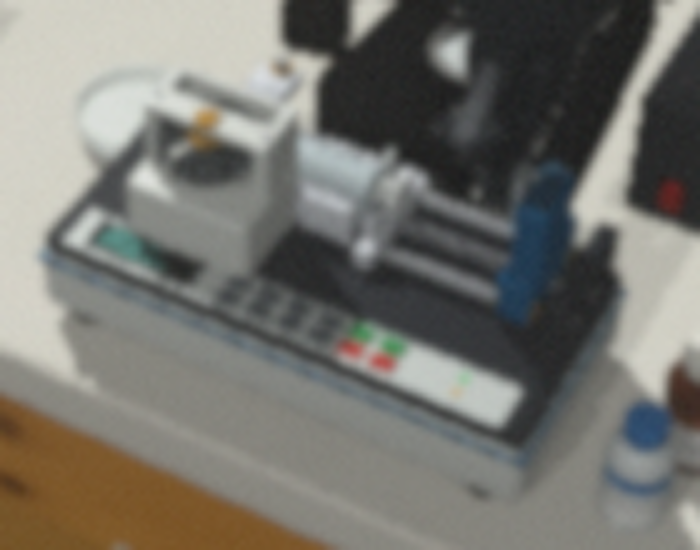

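The scene view shows the pusher at (535,240), moved back next to the end plate, and 22 N of push confirms it is on its stop. The syringe and bottles look unmoved. Now retreat.

>>> jog_arm(rows=[[0, 0, -0.004, 0, 0, 0, 0], [0, 0, -0.012, 0, 0, 0, 0], [0, 0, -0.014, 0, 0, 0, 0], [-0.03, 0, -0.014, 0, 0, 0, 0], [-0.07, 0, -0.014, 0, 0, 0, 0], [-0.1, 0, -0.014, 0, 0, 0, 0], [-0.11, 0, -0.04, 0, 0, 0, 0], [-0.11, 0, -0.08, 0, 0, 0, 0], [-0.11, -0.02, -0.09, 0, 0, 0, 0], [-0.11, -0.02, -0.09, 0, 0, 0, 0], [-0.11, -0.02, -0.09, 0, 0, 0, 0]])

```text
time: 22.8
tool_pos: [0.5, -0.2836, 0.217]
tcp_rot: [0.816, 1.43, -0.814]
wrist_force: [0.5, 0.0, 1.3]
width: -0.003
```

```bash
python3 - <<'E'
from h import *
print(where()); T,_=tool(); i=imaging.read_camera("wrist"); print(mark(i,T)); cv2.imwrite("pics/w11.png",cv2.resize(i,None,fx=1.5,fy=1.5))
def blue(f,n):
    j=f; h=cv2.cvtColor(j,cv2.COLOR_BGR2HSV); m=cv2.inRange(h,(95,120,40),(125,255,220)); m[:160]=0;m[232:]=0;m[:,:240]=0;m[:,300:]=0
    k=cv2.connectedComponentsWithStats(m); b=1+np.argmax(k[2][1:,4]); print(n,k[2][b],k[3][b]); q=plane("scene",k[3][b],.095)[:2]-C; return q@py
a=blue(cv2.imread("pics/scene0.png"),"before"); b=blue(imaging.read_camera("scene"),"now"); print("pusher travel m",a-b)
E
```

```text
[ 22.8   21.9  -49.38 217.     0.44  -0.23   1.33]
[(4167, array([-16.2,  -4.5]), -0.27)]
before [260 192  15  24 183] [266.00546448 202.32240437]
now [280 200  13  24 169] [285.42011834 210.37869822]
pusher travel m 0.050805857019914705
```

View pics/w11.png

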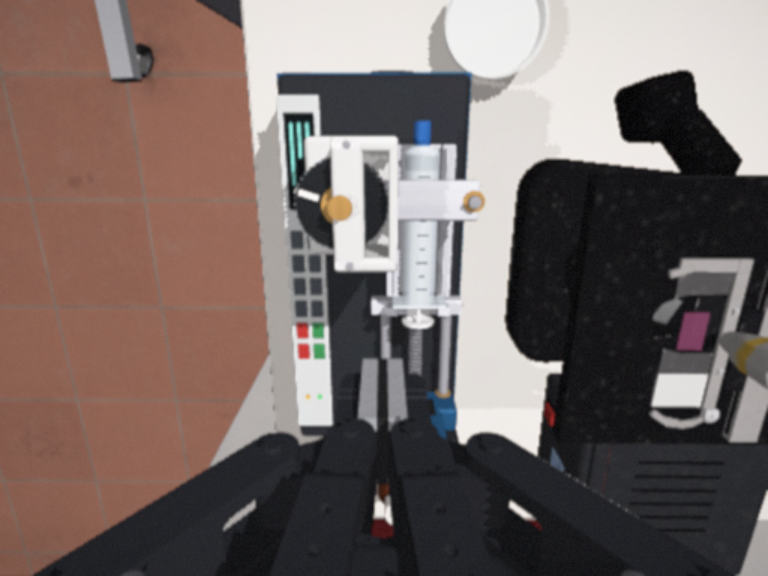

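```bash
python3 - <<'E'
from h import *
def pp(X): q=X[:2]-C; return np.round([q@px-.012,q@py+.06],4)
T8=np.load("w8.npy"); T,_=tool()
for z in(.065,.075,.085): print(z,pp(plane("wrist",(422/1.5,322/1.5),z,T8)),pp(plane("wrist",(443/1.5,395/1.5),z,T)), "syringe tip/disc before/after",pp(plane("wrist",(388/1.5,318/1.5),.085,T8)),pp(plane("wrist",(418/1.5,321/1.5),.085,T)))
E
```

```text
0.065 [ 0.0548 -0.0329] [ 0.0546 -0.0864] syringe tip/disc before/after [ 0.0328 -0.022 ] [ 0.0333 -0.0202]
0.075 [ 0.0539 -0.0287] [ 0.0532 -0.0803] syringe tip/disc before/after [ 0.0328 -0.022 ] [ 0.0333 -0.0202]
0.085 [ 0.053  -0.0244] [ 0.0517 -0.0742] syringe tip/disc before/after [ 0.0328 -0.022 ] [ 0.0333 -0.0202]
```

```bash
python3 -c "
from workcell import finish_job
print(finish_job())"
```

```text
the job is handed in; nothing more can be done
None
```

The thumbwheel is loosened by about two full turns and the pusher block is back against its end stop. I handed the job in at about 23 s of the 72 s allowed; no verdict is reported.

- **Thumbwheel:** I rolled it in seven strokes of the closed fingertips along the bare front rim. The index mark shows 12.15 rad turned. With the unknown start angle of 0 to 0.3 rad, it stands at 12.15 to 12.45 rad, inside the 11.0 to 14.2 band. The mark was unchanged after the pusher work.
- **Pusher block:** I pushed it back with a fingertip until it stopped hard at about 22 N. The images give 51 to 53 mm of travel, which matches the stop if the block started 7 to 9 mm back. They are too coarse to confirm the last few millimetres, so for those I rely on the hard stop. The wrist also read 14 N upward at that moment, which I put down to friction of the fingertip on the face.
- **Syringe and surroundings:** The plunger's thumb disc measured within 2 mm of where it was before the push. The bottles and petri dish looked unmoved in the pictures, but I did not measure them. I did not measure the bar's height either; its rise of about 5 mm follows from the turns.
- **Hand:** It ended raised with the fingertips 217 mm above the worktop, clear of the pump, with only about 1 N on the wrist.

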